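# Reset the tripped cutout on the bench supply

### The arm

A 6-joint arm with a two-finger parallel gripper is mounted at the origin on the work surface; the furniture and walls round the work are solid. World frame = base frame: x ahead of the robot, y to its left, z up, the work surface at z = 0. Lengths are in m, angles in degrees, forces in N, time in s.
With the tool pointing down it reaches from about 0.35 to 0.925 m from the base axis. Payload 6.4 kg.
Tool frame: the origin (TCP) lies at the very end of the fingers, on their centre line; the grasp point (between the pads) lies 19 mm behind it; z points along the fingers, y is the line along which they close (so a half turn about z gives the same grasp; the last joint's range is limited). The gripper opens to 85 mm and grips with 20 to 120 N. Pads are 22 mm wide; open, the fingers measure 114 mm over their backs; the gripper's body (76 mm by 85 mm) begins 54 mm behind the grasp point. The pads swing forward as they close: fully open they stand 13 mm farther back than shut.
Start: joints at [-73.001, 14.043, 89.255, -0, 76.702, -9.975], TCP at [0.295, -0.579, 0.231] pointing down, gripper open.
Joint ranges: [-179.41, 179.41], [-58.25, 129.5], [7.25, 145.43], [-54.29, 234.29], [11.92, 165.04], [-157.13, 157.13]. Speed limits (degrees/s): [147.25, 147.25, 180, 180, 180, 180].

### API

Orientations are given as a 3x3 rotation matrix whose columns are the frame's x, y, z axes.
In Python, from workcell import ctrl gives the robot as it stands. The module is installed in compiled form; this text tells all that it offers.
- The arm moves only by the tool servo_tool, never from a script. Its argument "commands" is a list of rows, each a list of 7 numbers: the shift along the world's x, y, z normalised to -1 to 1, where 1 is 0.6 m, then the turn, a rotation vector about the world's x, y, z normalised to -1 to 1, where 1 is 45 degrees, then the opening, from -1 (shut) to 1 (fully open). In form: [[x, y, z, ax, ay, az, claw], ...]. A call has exactly 8 rows; each row is the pose to reach, as a shift and turn from the pose commanded when the call began; what a row does not reach only later rows make up. A row lasts 1/8 s, in which the tool goes at most 62.5 mm and 10.7 degrees, less where a joint would pass 70% of its speed; a pose out of reach is approached as far as the arm can. A call with a number of a shift or a turn outside -1 to 1 is refused whole. A call with a gripper value outside its range is refused whole. The fingers move at their own pace and stop on an object; "newtons" is the grip in N (left out, the last holds). Time passes only in rows, so rows that repeat a pose let the fingers close, or fill a call up. It gives the time, the measured TCP pose, the force, the opening and the grip force at its end, in the units of the state.
- ctrl.get_obs(): the state, without advancing time (a new reading comes with each control period).
- ctrl.read_camera(name): name is "scene" or "top" or "wrist"; returns the picture (480x640x3 uint8, red, green, blue); there is no depth.
- ctrl.camera_info(name): a dict with "camera_matrix" (3x3 intrinsics, pixels), "dist_coeffs" ([k1, k2, p1, p2, k3] as OpenCV has them; the pictures are not rectified), "rvec" (rotation vector, rad) and "tvec" (3), from world to camera coordinates, as OpenCV has them; the wrist camera has in their place "hand_eye" (4x4, takes a point from camera to tool coordinates, whose origin is the TCP and whose axes are the flange's). Camera axes: x right, y down, z forward; pixel columns grow to the right and rows downward; lengths in m; the calibration is good to about 2 mm. A picture is of the moment at which its call begins: read the wrist's pose just before it. camera_info takes no time and is no camera call.
- ctrl.finish_job(): hands the job in; it is judged then, once.
Trained networks look in the newest picture that a camera, given by its name, has taken for a name from the list of things; names that differ only in an ending like _2 or _b are one class to them, and where a whole thing is asked for, a point or a joint stands for the part that bears it (a point fixed in the world has none). Each returns a list of dicts, best first, with "conf" (0 to 1); they miss things now and then, are a little off and sometimes report something else, mostly with a low value. They report only what shows in the picture. A call takes as long as a camera call. They do not tell look-alikes from the thing itself.
- ctrl.look_for(camera, label): "position" ([x, y, z] in m, in world coordinates, good to about 4 mm: the middle of the surface that is visible of it).
The state is a dict: "clock": time; "joint_pos": joint angles; "qd": joint speeds; "joint_efforts": joint torques, N m; "position": TCP position; "tool_rot": TCP orientation; "ft_force": force on the tool from outside, world axes, zero at the start; "wrist_torque": the same for the moment, N m; "finger_gap": finger opening in m; "grasp_force": force on a finger pad.
Only numpy, scipy, OpenCV 4.12 (cv2) and the standard library are available. Lean on these libraries where they do the work, as an engineer would, in place of code of your own. Each camera call takes 0.05 s, during which the arm holds its last target. There are 200 camera calls.

### The job

One of the three cutouts on the bench supply has tripped: its lever stands half-way. Reset it: push its lever fully off, toward the stud end, until you feel it firmly home on its stop, then throw it fully on so that it leans like its two neighbours. Feel your way, never pushing on the cutout with more than 20 N; leave the other levers on and do not disturb the things lying around.

Things in the scene. Friction and masses are not known exactly. Their poses are not given: they have to be found in the camera images.
- supply_base: Aluminium plate 150x270x8 on the table, carrying three cutouts of one make side by side along its y, 78 mm apart; the tripped one may be any of the three. Nothing of this slides. Origin: centre of its underside.
- cutout_a: The tripped cutout: grey housing 116 (x) x 60 (y) x 44 high on the plate. Origin: centre of its underside, 8 mm above the table. Its x points level from the off end (round steel stud, nearer the robot) to the on end (steel bar), z up. Lever pivot 46 mm above the origin, axis along y; cheeks beside the slot reach 53 mm above the origin.
- lever_a (a joint): Tripped lever's angle, rad: 0 upright, + toward on, - toward off; starts near 0, fully on 0.55 (hard stop), stays where left. The off stop lies at -0.24 to -0.65, new each time. 50 mm above the pivot it takes 1 to 2 N (up to 8 N to start back from off), the last 0.25 rad to off 4 to 6 N, then stops hard; 10 to 14 N is firmly home. Not fully home, it bars the way to on at 0.1 to 0.45 rad.
- lever_a_knob (a point): Centre of the tripped lever's black handle block, 62 mm from the pivot along the lever. The block is 12 (push direction) x 18 (across) x 30 mm (along the lever), so the lever ends 77 mm from the pivot; below is a 10 mm round steel rod. Axes: z along the lever to its end, y along the pivot.
- lever_b (a joint): Angle of a neighbouring lever, which is on (0.52 to 0.55) and must stay on; same measures and sense as the tripped one.
- lever_c (a joint): Angle of the other neighbouring lever, likewise on and to stay on.
- lever_b_knob (a point): Centre of that neighbour's handle block, 62 mm from its pivot; same size.
- lever_c_knob (a point): Centre of the other neighbour's handle block; same size.
- loupe: Bystander close to the cutouts: black loupe, upright, 43 mm across and 38 high mm, loose; origin at the centre of its underside. Leave it alone.
- tape: Bystander close to the cutouts: roll of tan paper tape lying flat, 98 mm across and 25 high mm, loose; origin at the centre of its underside. Leave it alone.
- jar: Bystander close to the cutouts: small paste jar with a black cap, 49 mm across and 60 high mm, loose; origin at the centre of its underside. Leave it alone.
- weight: Bystander close to the cutouts: grey cloth-covered weight, 100x46x27 mm, loose; origin at the centre of its underside. Leave it alone.
- tweezers: Bystander: steel tweezers, 131x20x9 mm, lying to the right; origin at the centre of its underside. Leave it alone.
Not all that is in view belongs to the job. What is shaped like the cutout_a but orange is not meant.

How it is judged (in metres and radians):
On the way, in this order (a step that is already met when the one before it is completed fails the run):
1. the tripped lever has been pushed over to off (past -0.20 rad) (value of joint lever_a below -0.2 rad), for 0.1 s.
2. the lever has been thrown fully on (past 0.49 rad) (value of joint lever_a above 0.49 rad), for 0.2 s.
At the end, for the whole second after the job is handed in: All three levers lean fully on (beyond 0.49 rad of 0.55) and the reset one is at rest (value of joint each of lever_a, lever_b, lever_c above 0.49 rad and velocity of joint lever_a between -0.05 and 0.05 rad/s); the robot touches nothing.
It fails at once if the tripped cutout or its lever pushed with more than 20 N (contact force between cutout_a and the fingers above 20 N or contact force between cutout_a and the arm above 20 N).
It fails at once if a neighbouring lever moved off its on position (below 0.45 rad) (value of joint any of lever_b, lever_c below 0.45 rad).
It fails at once if a bystander moved by more than 20 mm (distance of any of loupe, tape, jar, weight, tweezers from where it was at the start of the episode above 0.02 m).
It also fails if it takes over 46 s, if anything falls off the work surface, if the arm or the gripper's body presses on something with over 40 N, if the wrist force passes 120 N, or if a joint passes its speed limit or range.

## Working session

There is one attempt and no reset: what is moved stays moved. The work goes in short steps, Python scripts to look and compute and a tool call to move; the robot and the scene stay as the last step left them, time stands still between calls to the robot, and variables do not carry over. Pictures are saved under pics/ and viewed, at most 10 in all, crops included, and the job is handed in when it is done.

Besides the shell and the picture viewer there is one more tool, called after ">>>" as name([rows], argument=value, ...), one row to a line, values as JSON. servo_tool: Moves the arm, as the interface text tells. Scaled input: -1 to 1 covers 0.6 m each way for a shift and 45 degrees each way for a turn. Its arguments: {"type":"object","properties":{"commands":{"type":"array","items":{"type":"array","items":{"type":"number","minimum":-1,"maximum":1}}},"newtons":{"type":"number"}},"required":["commands"]}

```bash
mkdir -p pics; python3 - <<'E'
from workcell import ctrl
import cv2,numpy as np
o=ctrl.get_obs();print(o['clock'],o['position'],o['tool_rot'],o['ft_force'],o['finger_gap'])
for c in("scene","top"):
    im=ctrl.read_camera(c);cv2.imwrite(f"pics/{c}0.png",im[:,:,::-1])
    for l in("supply_base","cutout_a","lever_a_knob","loupe","tape","jar","weight"):
        print(c,l,[(np.round(d['position'],3).tolist(),round(d['conf'],2)) for d in ctrl.look_for(c,l)][:5])
E
```

```text
0.0 [ 0.29467767 -0.57873341  0.23016407] [[ 8.91184021e-01  4.53641587e-01 -5.93156923e-04]
 [ 4.53641861e-01 -8.91182113e-01  1.87197210e-03]
 [ 3.20593551e-04 -1.93735243e-03 -9.99998072e-01]] [ 0.45385518  0.0440555  -0.20823515] 0.08500350434631788
scene supply_base [([0.521, 0.119, 0.011], 0.76), ([0.678, -0.129, 0.017], 0.38)]
scene cutout_a [([0.336, 0.023, 0.051], 0.93), ([0.578, 0.116, 0.051], 0.82)]
scene lever_a_knob [([0.341, 0.015, 0.092], 0.64), ([0.588, 0.105, 0.098], 0.6)]
scene loupe [([0.521, 0.12, 0.01], 0.27)]
scene tape [([0.677, -0.13, 0.015], 0.56), ([0.524, 0.119, 0.01], 0.35)]
scene jar [([0.696, 0.05, 0.043], 0.7)]
scene weight [([0.476, -0.136, 0.028], 0.6)]
top supply_base [([0.554, 0.01, 0.005], 0.96)]
top cutout_a [([0.349, 0.009, 0.05], 0.9), ([0.584, 0.097, 0.058], 0.68), ([0.575, 0.023, 0.087], 0.62)]
top lever_a_knob [([0.344, 0.003, 0.099], 0.56), ([0.586, 0.099, 0.112], 0.44)]
top loupe [([0.45, 0.099, 0.033], 0.75), ([0.676, -0.124, 0.023], 0.65)]
top tape [([0.672, -0.125, 0.025], 0.85)]
top jar [([0.703, 0.034, 0.059], 0.7), ([0.672, -0.124, 0.021], 0.51), ([0.556, 0.008, 0.006], 0.5), ([0.483, -0.146, 0.025], 0.37)]
top weight [([0.485, -0.149, 0.025], 0.68)]
```

View pics/scene0.png

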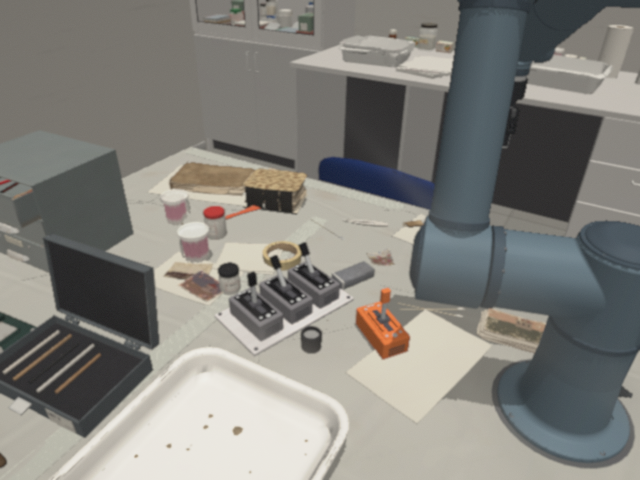

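View pics/top0.png

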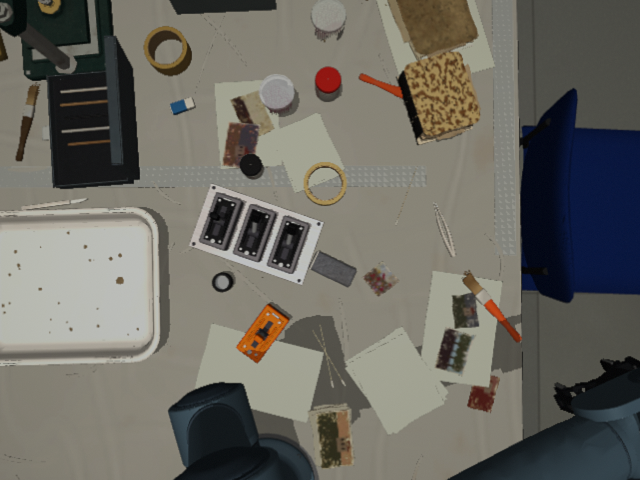

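The two pictures show the plate at top-view corners (212,185), (323,224), (302,285), (190,246), and the leftmost lever (scene 252,280) looks upright. I'll measure the plate and look at a crop.

```bash
cat > h.py <<'E'
import cv2,numpy as np
from workcell import ctrl
def ray(cam,uv,z):
    i=ctrl.camera_info(cam);K=np.array(i["camera_matrix"]);R=cv2.Rodrigues(np.array(i["rvec"],float))[0];t=np.array(i["tvec"],float).ravel()
    p=cv2.undistortPoints(np.array(uv,float).reshape(-1,1,2),K,np.array(i["dist_coeffs"],float)).reshape(-1,2)
    d=np.c_[p,np.ones(len(p))]@R; c=-R.T@t
    z=np.broadcast_to(z,len(d));return c+d*((z-c[2])/d[:,2])[:,None]
def proj(cam,P):
    i=ctrl.camera_info(cam)
    return cv2.projectPoints(np.array(P,float).reshape(-1,1,3),np.array(i["rvec"],float),np.array(i["tvec"],float),np.array(i["camera_matrix"],float),np.array(i["dist_coeffs"],float))[0].reshape(-1,2)
E
python3 - <<'E'
from h import *
im=cv2.imread("pics/top0.png");
# plate corners by white mask
h=cv2.cvtColor(im,cv2.COLOR_BGR2HSV)
c=ray("top",[(212,185),(323,224),(302,285),(190,246)],0.008);print(c.round(3))
print("sizes",[round(float(np.linalg.norm(c[k]-c[(k+1)%4])),3) for k in range(4)])
m=c.mean(0);x=(c[0]+c[1]-c[2]-c[3]);yaw=np.arctan2(x[1],x[0]);y=(c[0]+c[3]-c[1]-c[2]);print("centre",m,"yaw",np.degrees(yaw),np.degrees(np.arctan2(-y[0],y[1])))
a=cv2.resize(im[170:300,170:370],None,fx=4,fy=4,interpolation=cv2.INTER_CUBIC)[:, :800]
s=cv2.imread("pics/scene0.png");b=cv2.resize(s[225:365,200:400],None,fx=4,fy=4,interpolation=cv2.INTER_CUBIC)
cv2.imwrite("pics/ctop.png",a);cv2.imwrite("pics/cscene.png",b)
E
```

```text
[[ 0.668  0.131  0.008]
 [ 0.582 -0.12   0.008]
 [ 0.445 -0.074  0.008]
 [ 0.531  0.178  0.008]]
sizes [0.265, 0.144, 0.266, 0.146]
centre [0.5563345  0.02876776 0.008     ] yaw -18.808698807166692 -18.96082000094418
```

View pics/ctop.png

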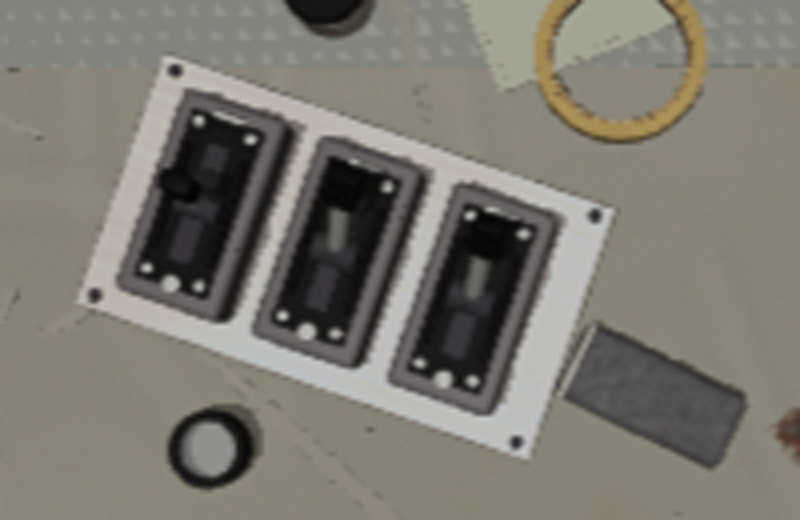

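View pics/cscene.png

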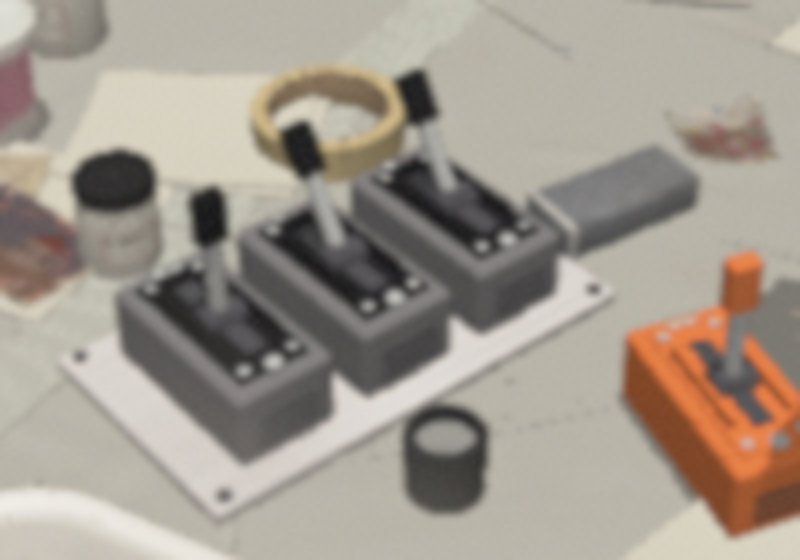

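The crops show it clearly: the left (+y) lever is upright, the other two lean toward the tape. I'll straddle the tripped lever with the open fingers, closing line along the cutout's x.

>>> servo_tool([
  [0.24,0.57,0,0,0,0.98,1],
  [0.24,0.57,0,0,0,0.98,1],
  [0.24,0.57,0,0,0,0.98,1],
  [0.24,0.57,0,0,0,0.98,1],
  [0.24,0.57,0,0,0,0.98,1],
  [0.24,0.57,0,0,0,0.98,1],
  [0.24,0.57,0,0,0,0.98,1],
  [0.24,0.57,0,0,0,0.98,1],
])

```text
clock: 1.8
position: [0.4389, -0.2374, 0.2315]
tool_rot: [[0.324, 0.946, 0.0], [0.946, -0.324, -0.001], [-0.0, 0.0, -1.0]]
ft_force: [-0.2, -0.2, 0.1]
finger_gap: 0.0855
grasp_force: 0.0
```

>>> servo_tool([
  [0.238,0.565,0,0,0,0,1],
  [0.238,0.565,0,0,0,0,1],
  [0.238,0.565,0,0,0,0,1],
  [0.238,0.565,0,0,0,0,1],
  [0.238,0.565,0,0,0,0,1],
  [0.238,0.565,0,0,0,0,1],
  [0.238,0.565,0,0,0,0,1],
  [0.238,0.565,0,0,0,0,1],
])

```text
clock: 2.8
position: [0.5818, 0.1002, 0.231]
tool_rot: [[0.326, 0.945, -0.001], [0.945, -0.326, -0.0], [-0.001, -0.0, -1.0]]
ft_force: [1.4, -0.5, 0.5]
finger_gap: 0.085
grasp_force: 0.0
```

```bash
python3 - <<'E'
from h import *
o=ctrl.get_obs();R=np.array(o['tool_rot']);p=np.array(o['position']);print(o['clock'],p,R.round(4).tolist(),o['ft_force'])
im=ctrl.read_camera("wrist")[:,:,::-1].copy()
i=ctrl.camera_info("wrist");T=np.eye(4);T[:3,:3]=R;T[:3,3]=p;W=np.linalg.inv(T@np.array(i["hand_eye"]))
ex=np.array([.946,-.324,0]);c0=np.array([.5563,.0288,0]);ey=np.array([.324,.946,0])
P=[]
for k in(1,0,-1):
    c=c0+.078*k*ey;P+=[c+[0,0,.061],c+[0,0,.131]]+[c+a*.058*ex+b*.03*ey+[0,0,.052] for a in(1,-1) for b in(1,-1)]
uv=cv2.projectPoints(np.array(P),cv2.Rodrigues(W[:3,:3])[0],W[:3,3],np.array(i["camera_matrix"]),np.array(i["dist_coeffs"],float))[0].reshape(-1,2)
for k,q in enumerate(uv):
    if abs(q).max()<2000: cv2.circle(im,tuple(int(v) for v in q),4,[(0,0,255),(0,255,0),(255,255,0)][min(k%6,2)],2)
cv2.imwrite("pics/w1.png",im)
for l in("lever_a_knob","cutout_a"): print(l,[(np.round(d['position'],3).tolist(),round(d['conf'],2)) for d in ctrl.look_for("wrist",l)][:4])
E
```

```text
2.8 [0.58184671 0.10021427 0.23097714] [[0.3259, 0.9454, -0.0006], [0.9454, -0.3259, -0.0005], [-0.0007, -0.0004, -1.0]] [ 1.37525473 -0.47361701  0.54304691]
lever_a_knob [([0.59, 0.104, 0.119], 0.87), ([0.456, 0.1, 0.033], 0.49)]
cutout_a [([0.59, 0.11, 0.054], 0.62), ([0.33, 0.038, 0.051], 0.57)]
```

View pics/w1.png

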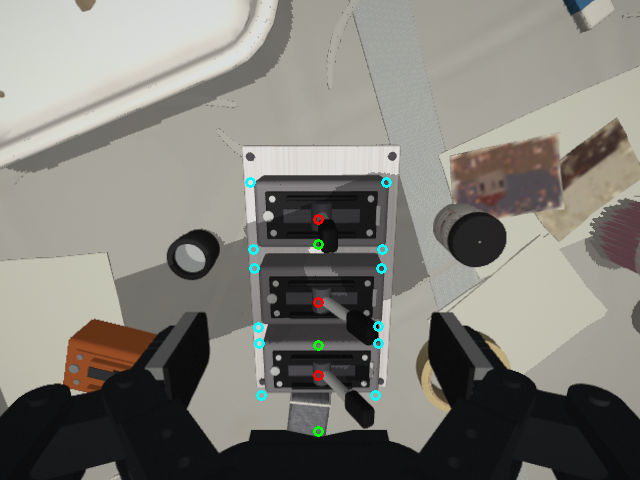

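Wrist view: tripped lever at (330,235) between the pads, slightly toward on; the housing overlay agrees within ~3 mm. Going down around it.

>>> servo_tool([
  [0.003,0.008,-0.06,0,0,0,1],
  [0.003,0.008,-0.12,0,0,0,1],
  [0.003,0.008,-0.17,0,0,0,1],
  [0.003,0.008,-0.2,0,0,0,1],
  [0.003,0.008,-0.22,0,0,0,1],
  [0.003,0.008,-0.23,0,0,0,1],
  [0.003,0.008,-0.23,0,0,0,1],
  [0.003,0.008,-0.23,0,0,0,1],
])

```text
clock: 3.95
position: [0.5841, 0.1065, 0.0943]
tool_rot: [[0.324, 0.946, 0.002], [0.946, -0.324, -0.0], [0.001, 0.002, -1.0]]
ft_force: [-0.5, -0.4, 0.5]
finger_gap: 0.0855
grasp_force: 0.0
```

>>> servo_tool([
  [-0.008,0.0027,0,0,0,0,1],
  [-0.016,0.0054,0,0,0,0,1],
  [-0.024,0.0081,0,0,0,0,1],
  [-0.032,0.0108,0,0,0,0,1],
  [-0.038,0.013,0,0,0,0,1],
  [-0.044,0.015,0,0,0,0,1],
  [-0.044,0.015,0,0,0,0,1],
  [-0.044,0.015,0,0,0,0,1],
])

```text
clock: 4.95
position: [0.5572, 0.1155, 0.0933]
tool_rot: [[0.324, 0.946, 0.0], [0.946, -0.324, 0.0], [0.0, 0.0, -1.0]]
ft_force: [-0.3, -0.3, 0.2]
finger_gap: 0.0855
grasp_force: 0.0
```

>>> servo_tool([
  [-0.002,0.0007,0,0,0,0,1],
  [-0.004,0.0014,0,0,0,0,1],
  [-0.006,0.002,0,0,0,0,1],
  [-0.008,0.0027,0,0,0,0,1],
  [-0.01,0.0034,0,0,0,0,1],
  [-0.01,0.0034,0,0,0,0,1],
  [-0.01,0.0034,0,0,0,0,1],
  [-0.01,0.0034,0,0,0,0,1],
])

```text
clock: 5.95
position: [0.551, 0.1176, 0.0932]
tool_rot: [[0.324, 0.946, -0.0], [0.946, -0.324, 0.0], [-0.0, -0.0, -1.0]]
ft_force: [0.7, 1.0, 0.3]
finger_gap: 0.0855
grasp_force: 0.3
```

>>> servo_tool([
  [-0.002,0.0007,0,0,0,0,1],
  [-0.004,0.0014,0,0,0,0,1],
  [-0.006,0.002,0,0,0,0,1],
  [-0.008,0.0027,0,0,0,0,1],
  [-0.009,0.0031,0,0,0,0,1],
  [-0.009,0.0031,0,0,0,0,1],
  [-0.009,0.0031,0,0,0,0,1],
  [-0.009,0.0031,0,0,0,0,1],
])

```text
clock: 6.95
position: [0.5463, 0.1192, 0.0935]
tool_rot: [[0.324, 0.946, 0.002], [0.946, -0.324, -0.0], [0.0, 0.002, -1.0]]
ft_force: [4.5, -1.3, -2.0]
finger_gap: 0.0856
grasp_force: 2.5
```

>>> servo_tool([
  [-0.001,0.0003,0,0,0,0,1],
  [-0.002,0.0007,0,0,0,0,1],
  [-0.003,0.001,0,0,0,0,1],
  [-0.004,0.0014,0,0,0,0,1],
  [-0.005,0.0017,0,0,0,0,1],
  [-0.006,0.002,0,0,0,0,1],
  [-0.006,0.002,0,0,0,0,1],
  [-0.006,0.002,0,0,0,0,1],
])

```text
clock: 7.95
position: [0.5425, 0.1205, 0.0935]
tool_rot: [[0.324, 0.946, 0.001], [0.946, -0.324, -0.0], [0.0, 0.001, -1.0]]
ft_force: [4.8, -1.4, -1.8]
finger_gap: 0.0854
grasp_force: 2.5
```

>>> servo_tool([
  [-0.0005,0.0002,0,0,0,0,1],
  [-0.001,0.0003,0,0,0,0,1],
  [-0.0015,0.0005,0,0,0,0,1],
  [-0.002,0.0007,0,0,0,0,1],
  [-0.0025,0.0009,0,0,0,0,1],
  [-0.003,0.001,0,0,0,0,1],
  [-0.003,0.001,0,0,0,0,1],
  [-0.003,0.001,0,0,0,0,1],
])

```text
clock: 8.95
position: [0.5406, 0.1211, 0.0934]
tool_rot: [[0.324, 0.946, 0.001], [0.946, -0.324, -0.0], [0.0, 0.001, -1.0]]
ft_force: [5.1, -1.6, -0.7]
finger_gap: 0.0851
grasp_force: 2.4
```

>>> servo_tool([
  [-0.0005,0.0002,0,0,0,0,1],
  [-0.001,0.0003,0,0,0,0,1],
  [-0.0015,0.0005,0,0,0,0,1],
  [-0.002,0.0007,0,0,0,0,1],
  [-0.002,0.0007,0,0,0,0,1],
  [-0.002,0.0007,0,0,0,0,1],
  [-0.002,0.0007,0,0,0,0,1],
  [-0.002,0.0007,0,0,0,0,1],
])

```text
clock: 9.95
position: [0.5393, 0.1216, 0.0933]
tool_rot: [[0.324, 0.946, 0.001], [0.946, -0.324, -0.0], [0.0, 0.001, -1.0]]
ft_force: [4.6, -1.5, -1.6]
finger_gap: 0.0858
grasp_force: 2.3
```

>>> servo_tool([
  [-0.0005,0.0002,0,0,0,0,1],
  [-0.001,0.0003,0,0,0,0,1],
  [-0.0015,0.0005,0,0,0,0,1],
  [-0.002,0.0007,0,0,0,0,1],
  [-0.002,0.0007,0,0,0,0,1],
  [-0.002,0.0007,0,0,0,0,1],
  [-0.002,0.0007,0,0,0,0,1],
  [-0.002,0.0007,0,0,0,0,1],
])

```text
clock: 10.95
position: [0.538, 0.122, 0.0933]
tool_rot: [[0.324, 0.946, 0.001], [0.946, -0.324, -0.0], [0.0, 0.0, -1.0]]
ft_force: [5.3, -1.7, -1.0]
finger_gap: 0.085
grasp_force: 2.3
```

>>> servo_tool([
  [-0.0005,0.0002,0,0,0,0,1],
  [-0.001,0.0003,0,0,0,0,1],
  [-0.0015,0.0005,0,0,0,0,1],
  [-0.002,0.0007,0,0,0,0,1],
  [-0.002,0.0007,0,0,0,0,1],
  [-0.002,0.0007,0,0,0,0,1],
  [-0.002,0.0007,0,0,0,0,1],
  [-0.002,0.0007,0,0,0,0,1],
])

```text
clock: 11.95
position: [0.5369, 0.1223, 0.0933]
tool_rot: [[0.324, 0.946, 0.001], [0.946, -0.324, -0.0], [0.0, 0.001, -1.0]]
ft_force: [4.0, -1.6, -1.9]
finger_gap: 0.0851
grasp_force: 2.3
```

>>> servo_tool([
  [-0.0005,0.0002,0,0,0,0,1],
  [-0.001,0.0003,0,0,0,0,1],
  [-0.0015,0.0005,0,0,0,0,1],
  [-0.002,0.0007,0,0,0,0,1],
  [-0.002,0.0007,0,0,0,0,1],
  [-0.002,0.0007,0,0,0,0,1],
  [-0.002,0.0007,0,0,0,0,1],
  [-0.002,0.0007,0,0,0,0,1],
])

```text
clock: 12.95
position: [0.5362, 0.1226, 0.0934]
tool_rot: [[0.324, 0.946, 0.002], [0.946, -0.324, -0.0], [0.0, 0.002, -1.0]]
ft_force: [6.9, -2.2, -2.9]
finger_gap: 0.0858
grasp_force: 3.0
```

>>> servo_tool([
  [-0.0005,0.0002,0,0,0,0,1],
  [-0.001,0.0003,0,0,0,0,1],
  [-0.001,0.0003,0,0,0,0,1],
  [-0.001,0.0003,0,0,0,0,1],
  [-0.001,0.0003,0,0,0,0,1],
  [-0.001,0.0003,0,0,0,0,1],
  [-0.001,0.0003,0,0,0,0,1],
  [-0.001,0.0003,0,0,0,0,1],
])

```text
clock: 13.95
position: [0.536, 0.1226, 0.0936]
tool_rot: [[0.324, 0.946, 0.003], [0.946, -0.324, -0.001], [0.0, 0.003, -1.0]]
ft_force: [7.8, -2.3, -2.3]
finger_gap: 0.0855
grasp_force: 3.5
```

>>> servo_tool([
  [-0.0005,0.0002,0,0,0,0,1],
  [-0.001,0.0003,0,0,0,0,1],
  [-0.0015,0.0005,0,0,0,0,1],
  [-0.002,0.0007,0,0,0,0,1],
  [-0.002,0.0007,0,0,0,0,1],
  [-0.002,0.0007,0,0,0,0,1],
  [-0.002,0.0007,0,0,0,0,1],
  [-0.002,0.0007,0,0,0,0,1],
])

```text
clock: 14.95
position: [0.5356, 0.1228, 0.0939]
tool_rot: [[0.325, 0.946, 0.005], [0.946, -0.325, -0.001], [0.001, 0.005, -1.0]]
ft_force: [10.0, -3.6, -3.6]
finger_gap: 0.085
grasp_force: 4.5
```

>>> servo_tool([
  [-0.0005,0.0002,0,0,0,0,1],
  [-0.001,0.0003,0,0,0,0,1],
  [-0.0015,0.0005,0,0,0,0,1],
  [-0.002,0.0007,0,0,0,0,1],
  [-0.0025,0.0009,0,0,0,0,1],
  [-0.0025,0.0009,0,0,0,0,1],
  [-0.0025,0.0009,0,0,0,0,1],
  [-0.0025,0.0009,0,0,0,0,1],
])

```text
clock: 15.95
position: [0.5351, 0.123, 0.0944]
tool_rot: [[0.325, 0.946, 0.007], [0.946, -0.325, -0.002], [0.001, 0.008, -1.0]]
ft_force: [12.7, -5.4, -3.9]
finger_gap: 0.0855
grasp_force: 5.8
```

Firmly home at ~14 N. Now crossing over to throw it on with the other finger.

>>> servo_tool([
  [0.01,-0.0034,0,0,0,0,1],
  [0.03,-0.0103,0,0,0,0,1],
  [0.055,-0.0188,0,0,0,0,1],
  [0.08,-0.0274,0,0,0,0,1],
  [0.1,-0.0342,0,0,0,0,1],
  [0.11,-0.0377,0,0,0,0,1],
  [0.11,-0.0377,0,0,0,0,1],
  [0.11,-0.0377,0,0,0,0,1],
])

```text
clock: 16.95
position: [0.5977, 0.1016, 0.0931]
tool_rot: [[0.324, 0.946, -0.001], [0.946, -0.324, 0.0], [-0.0, -0.001, -1.0]]
ft_force: [0.1, -0.0, -0.3]
finger_gap: 0.0849
grasp_force: 0.0
```

>>> servo_tool([
  [0.002,-0.0007,0,0,0,0,1],
  [0.004,-0.0014,0,0,0,0,1],
  [0.006,-0.002,0,0,0,0,1],
  [0.008,-0.0027,0,0,0,0,1],
  [0.01,-0.0034,0,0,0,0,1],
  [0.01,-0.0034,0,0,0,0,1],
  [0.01,-0.0034,0,0,0,0,1],
  [0.01,-0.0034,0,0,0,0,1],
])

```text
clock: 17.95
position: [0.6042, 0.0993, 0.0933]
tool_rot: [[0.324, 0.946, 0.0], [0.946, -0.324, -0.0], [0.0, 0.0, -1.0]]
ft_force: [-0.9, 0.1, 0.6]
finger_gap: 0.0857
grasp_force: 0.1
```

>>> servo_tool([
  [0.0015,-0.0005,0,0,0,0,1],
  [0.003,-0.001,0,0,0,0,1],
  [0.0045,-0.0015,0,0,0,0,1],
  [0.006,-0.002,0,0,0,0,1],
  [0.0075,-0.0026,0,0,0,0,1],
  [0.0075,-0.0026,0,0,0,0,1],
  [0.0075,-0.0026,0,0,0,0,1],
  [0.0075,-0.0026,0,0,0,0,1],
])

```text
clock: 18.95
position: [0.6088, 0.0977, 0.0933]
tool_rot: [[0.324, 0.946, 0.0], [0.946, -0.324, -0.0], [0.0, 0.0, -1.0]]
ft_force: [-0.5, -0.3, 0.0]
finger_gap: 0.0856
grasp_force: 0.0
```

>>> servo_tool([
  [0.0015,-0.0005,0,0,0,0,1],
  [0.003,-0.001,0,0,0,0,1],
  [0.0045,-0.0015,0,0,0,0,1],
  [0.006,-0.002,0,0,0,0,1],
  [0.0075,-0.0026,0,0,0,0,1],
  [0.009,-0.0031,0,0,0,0,1],
  [0.0105,-0.0036,0,0,0,0,1],
  [0.0105,-0.0036,0,0,0,0,1],
])

```text
clock: 19.95
position: [0.6151, 0.0956, 0.0933]
tool_rot: [[0.324, 0.946, 0.0], [0.946, -0.324, -0.0], [0.0, 0.0, -1.0]]
ft_force: [-0.8, -0.5, 0.4]
finger_gap: 0.0853
grasp_force: 0.2
```

>>> servo_tool([
  [0.0015,-0.0005,0,0,0,0,1],
  [0.003,-0.001,0,0,0,0,1],
  [0.0045,-0.0015,0,0,0,0,1],
  [0.006,-0.002,0,0,0,0,1],
  [0.0075,-0.0026,0,0,0,0,1],
  [0.009,-0.0031,0,0,0,0,1],
  [0.0105,-0.0036,0,0,0,0,1],
  [0.0105,-0.0036,0,0,0,0,1],
])

```text
clock: 20.95
position: [0.6213, 0.0934, 0.0933]
tool_rot: [[0.324, 0.946, 0.0], [0.946, -0.324, -0.0], [-0.0, 0.0, -1.0]]
ft_force: [-0.5, 0.5, 0.3]
finger_gap: 0.0854
grasp_force: 0.4
```

>>> servo_tool([
  [0.001,-0.0003,0,0,0,0,1],
  [0.002,-0.0007,0,0,0,0,1],
  [0.003,-0.001,0,0,0,0,1],
  [0.004,-0.0014,0,0,0,0,1],
  [0.005,-0.0017,0,0,0,0,1],
  [0.006,-0.002,0,0,0,0,1],
  [0.007,-0.0024,0,0,0,0,1],
  [0.008,-0.0027,0,0,0,0,1],
])

```text
clock: 21.95
position: [0.6261, 0.0919, 0.0933]
tool_rot: [[0.324, 0.946, 0.0], [0.946, -0.324, -0.0], [-0.0, 0.0, -1.0]]
ft_force: [-0.5, 0.2, 0.7]
finger_gap: 0.0851
grasp_force: 0.6
```

>>> servo_tool([
  [0.001,-0.0003,0,0,0,0,1],
  [0.002,-0.0007,0,0,0,0,1],
  [0.003,-0.001,0,0,0,0,1],
  [0.004,-0.0014,0,0,0,0,1],
  [0.005,-0.0017,0,0,0,0,1],
  [0.006,-0.002,0,0,0,0,1],
  [0.007,-0.0024,0,0,0,0,1],
  [0.008,-0.0027,0,0,0,0,1],
])

```text
clock: 22.95
position: [0.6308, 0.0902, 0.0932]
tool_rot: [[0.324, 0.946, -0.0], [0.946, -0.324, 0.0], [-0.0, -0.0, -1.0]]
ft_force: [-0.5, 0.1, -0.8]
finger_gap: 0.0855
grasp_force: 0.6
```

>>> servo_tool([
  [0.001,-0.0003,0,0,0,0,1],
  [0.002,-0.0007,0,0,0,0,1],
  [0.003,-0.001,0,0,0,0,1],
  [0.004,-0.0014,0,0,0,0,1],
  [0.005,-0.0017,0,0,0,0,1],
  [0.006,-0.002,0,0,0,0,1],
  [0.007,-0.0024,0,0,0,0,1],
  [0.008,-0.0027,0,0,0,0,1],
])

```text
clock: 23.95
position: [0.6357, 0.0886, 0.0933]
tool_rot: [[0.324, 0.946, 0.0], [0.946, -0.324, -0.0], [-0.0, 0.0, -1.0]]
ft_force: [-1.5, 0.5, -0.7]
finger_gap: 0.0854
grasp_force: 0.5
```

>>> servo_tool([
  [0.001,-0.0003,0,0,0,0,1],
  [0.002,-0.0007,0,0,0,0,1],
  [0.003,-0.001,0,0,0,0,1],
  [0.004,-0.0014,0,0,0,0,1],
  [0.005,-0.0017,0,0,0,0,1],
  [0.006,-0.002,0,0,0,0,1],
  [0.007,-0.0024,0,0,0,0,1],
  [0.008,-0.0027,0,0,0,0,1],
])

```text
clock: 24.95
position: [0.6405, 0.087, 0.0933]
tool_rot: [[0.324, 0.946, -0.0], [0.946, -0.324, -0.0], [-0.0, -0.0, -1.0]]
ft_force: [-2.0, 0.5, -0.4]
finger_gap: 0.0855
grasp_force: 0.5
```

>>> servo_tool([
  [0.001,-0.0003,0,0,0,0,1],
  [0.002,-0.0007,0,0,0,0,1],
  [0.003,-0.001,0,0,0,0,1],
  [0.004,-0.0014,0,0,0,0,1],
  [0.005,-0.0017,0,0,0,0,1],
  [0.005,-0.0017,0,0,0,0,1],
  [0.005,-0.0017,0,0,0,0,1],
  [0.005,-0.0017,0,0,0,0,1],
])

```text
clock: 25.95
position: [0.6435, 0.086, 0.0934]
tool_rot: [[0.324, 0.946, 0.0], [0.946, -0.324, -0.0], [0.0, 0.0, -1.0]]
ft_force: [-1.1, 0.0, 0.2]
finger_gap: 0.0854
grasp_force: 0.3
```

>>> servo_tool([
  [0.001,-0.0003,0,0,0,0,1],
  [0.002,-0.0007,0,0,0,0,1],
  [0.003,-0.001,0,0,0,0,1],
  [0.004,-0.0014,0,0,0,0,1],
  [0.005,-0.0017,0,0,0,0,1],
  [0.005,-0.0017,0,0,0,0,1],
  [0.005,-0.0017,0,0,0,0,1],
  [0.005,-0.0017,0,0,0,0,1],
])

```text
clock: 26.95
position: [0.6466, 0.0849, 0.0934]
tool_rot: [[0.324, 0.946, 0.0], [0.946, -0.324, -0.0], [0.0, 0.0, -1.0]]
ft_force: [-0.1, 1.2, -0.7]
finger_gap: 0.0852
grasp_force: 0.2
```

>>> servo_tool([
  [0.001,-0.0003,0,0,0,0,1],
  [0.002,-0.0007,0,0,0,0,1],
  [0.003,-0.001,0,0,0,0,1],
  [0.003,-0.001,0,0,0,0,1],
  [0.003,-0.001,0,0,0,0,1],
  [0.003,-0.001,0,0,0,0,1],
  [0.003,-0.001,0,0,0,0,1],
  [0.003,-0.001,0,0,0,0,1],
])

```text
clock: 27.95
position: [0.6483, 0.0844, 0.0934]
tool_rot: [[0.324, 0.946, 0.0], [0.946, -0.324, -0.0], [0.0, 0.0, -1.0]]
ft_force: [-1.1, 0.6, -0.8]
finger_gap: 0.0852
grasp_force: 0.2
```

>>> servo_tool([
  [0.001,-0.0003,0,0,0,0,1],
  [0.002,-0.0007,0,0,0,0,1],
  [0.003,-0.001,0,0,0,0,1],
  [0.004,-0.0014,0,0,0,0,1],
  [0.005,-0.0017,0,0,0,0,1],
  [0.005,-0.0017,0,0,0,0,1],
  [0.005,-0.0017,0,0,0,0,1],
  [0.005,-0.0017,0,0,0,0,1],
])

```text
clock: 28.95
position: [0.6506, 0.0836, 0.0931]
tool_rot: [[0.324, 0.946, -0.002], [0.946, -0.324, 0.0], [-0.0, -0.002, -1.0]]
ft_force: [-5.3, 1.3, 0.9]
finger_gap: 0.0854
grasp_force: 2.6
```

```bash
python3 - <<'E'
from h import *
cv2.imwrite("pics/w2.png",ctrl.read_camera("wrist")[:,:,::-1])
E
```

```text
(no output)
```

View pics/w2.png

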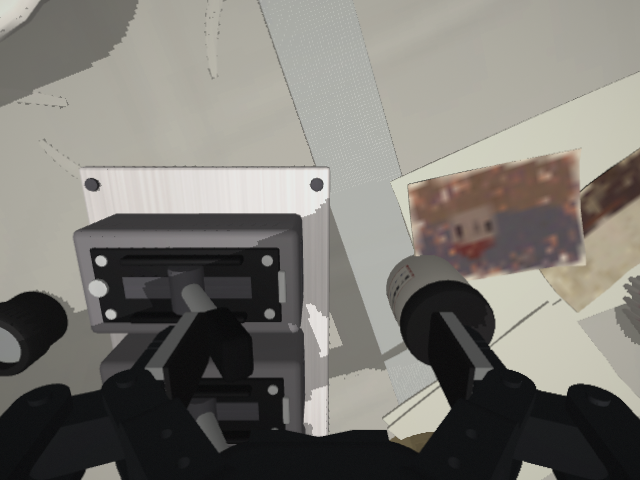

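The left pad holds the lever leaning on (knob ~(232,340)), and force is rising at the on stop. Press a bit more, then back off and rise.

>>> servo_tool([
  [0.001,-0.0003,0,0,0,0,1],
  [0.002,-0.0007,0,0,0,0,1],
  [0.003,-0.001,0,0,0,0,1],
  [0.003,-0.001,0,0,0,0,1],
  [0.003,-0.001,0,0,0,0,1],
  [0.003,-0.001,0,0,0,0,1],
  [0.003,-0.001,0,0,0,0,1],
  [0.003,-0.001,0,0,0,0,1],
])

```text
clock: 30.0
position: [0.6508, 0.0836, 0.0927]
tool_rot: [[0.324, 0.946, -0.006], [0.946, -0.324, 0.001], [-0.001, -0.006, -1.0]]
ft_force: [-10.0, 2.0, 3.6]
finger_gap: 0.0854
grasp_force: 5.5
```

>>> servo_tool([
  [-0.01,0.0034,0,0,0,0,1],
  [-0.03,0.0103,0,0,0,0,1],
  [-0.04,0.0137,0,0,0,0,1],
  [-0.04,0.0137,0.01,0,0,0,1],
  [-0.04,0.0137,0.06,0,0,0,1],
  [-0.04,0.0137,0.14,0,0,0,1],
  [-0.04,0.0137,0.22,0,0,0,1],
  [-0.04,0.0137,0.22,0,0,0,1],
])

```text
clock: 31.0
position: [0.6323, 0.0908, 0.2319]
tool_rot: [[0.324, 0.946, 0.012], [0.946, -0.324, -0.001], [0.003, 0.011, -1.0]]
ft_force: [1.2, -0.3, 0.6]
finger_gap: 0.0855
grasp_force: 0.0
```

```bash
python3 - <<'E'
from h import *
cv2.imwrite("pics/w3.png",ctrl.read_camera("wrist")[:,:,::-1])
E
```

```text
(no output)
```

View pics/w3.png

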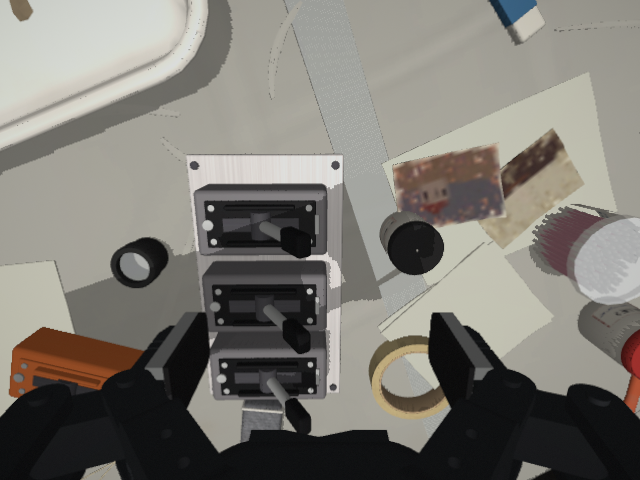

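All three levers lean alike (knobs at (295,242), (295,335), (297,417)), and the bystanders are where they were.

```bash
python3 -c "
from workcell import ctrl
print(ctrl.finish_job())"
```

```text
the job is handed in; nothing more can be done
None
```

I reset the tripped left-hand cutout and handed the job in at about 31 s. I pushed its lever off to a firm stop at about 14 N, then threw it on to its hard stop at about 10 N. In the last wrist picture all three levers lean alike and the loupe, jar, tape and weight look undisturbed (tweezers not in view); no verdict came back.

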